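# Clamp a thin brass tube in the yoke vise

## Robot

A 6-joint arm with a two-finger parallel gripper is mounted at the origin on the work surface. World frame = base frame: x ahead of the robot, y to its left, z up, the work surface at z = 0. Lengths are in m, angles in degrees, forces in N, time in s.
With the tool pointing down it reaches from about 0.25 to 0.8 m from the base axis. Payload 8.5 kg.
Tool frame: the origin (TCP) lies at the very end of the fingers, on their centre line; the grasp point (between the pads) lies 19 mm behind it; z points along the fingers, y is the direction in which the jaws open and shut (so a half turn about z gives the same grasp; the last joint's range is limited). The gripper opens to 85 mm and grips with 20 to 120 N. Pads are 22 mm wide; open, the fingers measure 114 mm over their backs; the gripper's body (76 mm by 85 mm) begins 54 mm behind the grasp point. The pads swing forward as they close: fully open they stand 13 mm farther back than shut.
Start: joints at [64.744, 13.648, -0.773, 75.585, 0, 90], TCP at [0.224, 0.475, 0.231] pointing down, gripper open.
Joint ranges: [-152.45, 152.45], [-59.26, 108.67], [-65.41, 83.53], [-104.44, 129.93], [-82.83, 76.93], [-180, 180]. Speed limits (degrees/s): [127.2, 127.2, 159.86, 180, 180, 180].

## Interface

Orientations are given as a 3x3 rotation matrix whose columns are the frame's x, y, z axes.
In Python, from plant import ctrl gives the robot as it stands.
- The arm moves only by the tool move_arm, never from a script. Its argument "moves" is a list of rows, each a list of 5 numbers: the finger opening in mm, from 0 to 85.4, then the shift along the tool's x, y, z in mm, then the turn about the tool's z in rad. In form: [[fingers, tx, ty, tz, yaw], ...]. A call has 1 to 10 rows; each row shifts and turns the commanded pose from where the row before left it, along the tool's axes as they then stand; what a row does not reach is not made up. A row lasts 1/10 s, in which the tool goes at most 50 mm and 8.59 degrees, less where a joint would pass 70% of its speed; a pose out of reach is approached as far as the arm can. A call with a gripper value outside its range is refused whole. The fingers move at their own pace and stop on an object; "squeeze" is the grip in N (left out, the last holds). Time passes only in rows, so rows that do not move let the fingers close. It gives the time, the measured TCP pose, the force and the opening at its end, in the units of the state.
- ctrl.observe(): the state, without advancing time (a new reading comes with each control period).
- ctrl.grab_frame(name): name is "side" or "top" or "wrist"; returns the picture (400x640x3 uint8, red, green, blue); there is no depth.
- ctrl.camera_params(name): a dict with "mtx" (3x3 intrinsics, pixels), "rvec" (rotation vector, rad) and "tvec" (3), from world to camera coordinates, as OpenCV has them; the wrist camera has in their place "mount" (4x4, takes a point from camera to tool coordinates, whose origin is the TCP and whose axes are the flange's). Camera axes: x right, y down, z forward; pixel columns grow to the right and rows downward; lengths in m; the calibration is good to about 2 mm. A picture is of the moment at which its call begins: read the wrist's pose just before it. camera_params takes no time and is no camera call.
- ctrl.job_done(): hands the job in, once; it reports no verdict.
The state is a dict: "time": time; "q": joint angles; "joint_velocities": joint speeds; "tau": joint torques, N m; "ee_pos": TCP position; "tcp_rot": TCP orientation; "contact_force": force on the tool from outside, world axes, zero at the start; "torque": the same for the moment, N m; "gripper_width": opening from 0.0 (shut) to 1.0 (fully open).
Only numpy, scipy, OpenCV 4.12 (cv2) and the standard library are available. Lean on these libraries where they do the work, as an engineer would, in place of code of your own. Each camera call takes 0.05 s, during which the arm holds its last target.

## Task

Take the brass tube from the wooden rack, slide it endwise under the yoke of the green vise so that it lies in the V of the lower jaw and on the work rest, and bring its end gently up against the length stop. Then hold the vise's T-handle and turn it clockwise until the rising resistance shows that the tube is firmly clamped, and stop there, because the thin wall is crushed by overtightening. Let go of the handle, and leave the steel tube and the tools on the bench where they are.

Things in the scene. Friction and masses are not known exactly. Their poses are not given: they have to be found in the camera images.
- vise: Green cast-iron yoke vise, bolted down. Origin: underside of its foot, on the vertical screw axis. z up; y lies along the V (the way a tube lies in it), x across. Foot 150 (x) x 86 (y) x 16 mm; bars 44 mm wide, 14 mm high run along y to the work rest (+y) and to the length stop (-y). The tube goes in endwise from the rest's side (+y), between the yoke's legs.
- v_seat (a point): Where the axis of a seated 28 mm tube passes through the lower jaw: x = y = 0, 90 mm above the vise's origin; axes as the vise. The jaw is a 90 degree steel V, 46 mm long along y, sides at 45 degrees, lips 1.5 mm below this point.
- rest_top (a point): Middle of the brass top of the work rest, a slim post 16 mm wide (x) and 18 mm long (y), at y = +140 mm of the vise, flat, 76 mm high: the underside of the seated tube lies on it. Fingers holding the tube by its sides pass on either side of the post.
- yoke_top (a point): Top of the brass screw nut (42 mm across) on the yoke, 188 mm above the vise's origin. The yoke's two legs (20 mm in x, 32 mm in y) stand at x = -47 and +47 mm, 74 mm clear between them; its crown is 34 mm thick along y and reaches from 150 to 176 mm high.
- stop_face (a point): Centre of the length stop's round face, which looks to +y at y = -70 mm of the vise, 90 mm high; axes as the vise. With the tube's end on it, the tube's middle lies at vise y = +50 mm and its other end at +170 mm. A push of 5 to 10 N against it is plenty, 40 N is ramming.
- stop: The length stop itself, fixed steel plate 36 mm wide, up to 108 mm high, 12 mm thick behind that face. Same origin and axes as vise.
- jaw: Upper jaw (steel block 54 x 42 x 20 mm). Origin on the screw axis at the nominal underside of its brown fibre facing (50 x 40 mm), axes as the vise. The facing is worn or packed by an unknown amount: its true underside is 1.8 mm above to 1.8 mm below this point. It goes straight down 2.5 mm per rad of the handle. Gap over a seated tube at the start: 2.9 to 8.1 mm.
- handle (a joint): Angle of the T-handle, rad; grows clockwise seen from above, which lowers screw, jaw and handle 2.5 mm per rad; stays where left. Starts at -0.3 to 0.3 (bar across the tube); the facing touches after 1.1 to 3.3 rad. Turns freely against a steady 0.42 N m of thread friction; with the facing on the tube the moment climbs fast, 0.0025 N m for each N of clamping, all within 0.6 rad.
- handle_neck (a point): Top of the handle's collar (28 mm across) on the screw axis; from it a neck 13.6 mm thick rises 19 mm to the bar. Firm clamping is 45 N or more: the turning moment has risen by over 0.11 N m above the free running value. Above 160 N (a rise of 0.40 N m) the tube is crushed. A rise of about 0.25 N m is right. Compare moments in small slow steps: after a quick turn the friction part springs back.
- handle_grip (a point): Middle of the T-handle's bar, on the screw axis, 231 mm above the bench at the start. x of its frame lies along the bar, z up. Dark steel bar 112 mm long, 14 mm wide, 14 mm high, with a 22 mm ball at each end (138 mm over all). The collar's top is 25 mm and the nut's top 43 mm below. Grip it across its width from above.
- brass_tube: The brass tube to be clamped: 28 mm outside diameter, 240 mm long, thin wall, 0.19 to 0.30 kg. Origin at its middle on its axis; y lies along the tube (either end may go to the stop). At the start it lies in one of the rack's two grooves, its axis 45 mm above the bench.
- steel_tube: Steel tube of the same size in the rack's other groove. Leave it there.
- rack: Dark wooden rack, fixed. Origin: underside centre. Two parallel grooves along its y, at x = -46 and +46 mm, carry the tubes. Uprights 14 mm thick at y = -85 and +85 mm hold the tubes; between them is only the base board, 12 mm high.
- hammer: Hammer, wooden handle, 260 mm long; leave alone.
- spanner: Spanner, 180 mm long; leave alone.
- die_block: Dark steel die block 60 x 60 x 35 mm; leave alone.
- oil_can: Copper oil can, 72 mm across, 155 mm high; leave alone.
- collar: Brass collar, 52 mm across, 16 mm high; leave alone.
Mind the look-alikes: they are no part of the job. Of the things that look like the brass_tube, the larger one is meant.

How it is judged:
By the outcome, as a careful person would: the job done as asked, in the order asked, and still so for the second after the job is handed in, with the robot touching nothing.
It also fails if it takes over 72 s, if anything falls off the work surface, if the arm or the gripper's body presses on something with over 40 N, if the wrist force passes 120 N, or if a joint passes its speed limit or range.

## Working session

There is one attempt and no reset: what is moved stays moved. The work goes in short steps, Python scripts to look and compute and a tool call to move; the robot and the scene stay as the last step left them, time stands still between calls to the robot, and variables do not carry over. Pictures are saved under pics/ and viewed, and the job is handed in when it is done.

Besides the shell and the picture viewer there is one more tool, called after "Request:" by a JSON object that holds its "fn" and its "kwargs". move_arm: Moves the arm, as the interface text tells. Its arguments: {"type":"object","properties":{"moves":{"type":"array"},"squeeze":{"type":"number"}},"required":["moves"]}

```bash
ls; mkdir -p pics; python3 - <<'E'
from plant import ctrl
import cv2
s=ctrl.observe(); print(s)
for n in ["side","top","wrist"]:
    print(n,ctrl.camera_params(n))
    im=ctrl.grab_frame(n); cv2.imwrite(f"pics/{n}0.png",im[:,:,::-1])
E
```

```text
pics
{'time': 0.0, 'q': array([ 6.47425786e+01,  1.36821452e+01, -8.15900931e-01,  7.55824455e+01,
        8.30161686e-04,  9.00004006e+01]), 'joint_velocities': array([ 0.01976371,  0.0181883 , -0.01872161,  0.00031026,  0.01816595,
        0.03564292]), 'tau': array([-4.04071252e-04, -5.38775361e+01,  3.46433294e+01,  1.83492905e-02,
       -1.22345406e-05, -2.82405438e-05]), 'ee_pos': array([0.22383912, 0.47445797, 0.2306738 ]), 'tcp_rot': array([[-9.04396893e-01,  4.26691790e-01, -6.12530626e-04],
       [ 4.26692230e-01,  9.04396010e-01, -1.26435767e-03],
       [ 1.44792176e-05, -1.40484320e-03, -9.99999013e-01]]), 'contact_force': array([-1.7365281 , -0.01617938,  0.03959861]), 'torque': array([-0.04486865,  0.00471833,  0.02410913]), 'gripper_width': 0.99983173808708}
side {'mtx': array([[435.54814901,   0.        , 312.99613135],
       [  0.        , 435.54814901, 203.26783136],
       [  0.        ,   0.        ,   1.        ]]), 'rvec': array([ 2.11639251, -0.67340715,  0.34178758]), 'tvec': array([-0.42282305,  0.28557987,  1.07652505])}
top {'mtx': array([[404.21125166,   0.        , 324.56796125],
       [  0.        , 404.21125166, 193.5385339 ],
       [  0.        ,   0.        ,   1.        ]]), 'rvec': array([ 2.15336516, -2.11513217,  0.18682571]), 'tvec': array([-0.06022491,  0.50905469,  1.15514513])}
wrist {'mtx': array([[336.10088825,   0.        , 319.24224496],
       [  0.        , 336.10088825, 197.88067657],
       [  0.        ,   0.        ,   1.        ]]), 'mount': array([[-9.60192096e-04, -9.62489074e-01, -2.71318743e-01,
         7.01803514e-02],
       [ 9.99999351e-01, -1.09069459e-03,  3.30202581e-04,
        -6.62407207e-04],
       [-6.13742261e-04, -2.71318250e-01,  9.62489496e-01,
        -1.41581911e-01],
       [ 0.00000000e+00,  0.00000000e+00,  0.00000000e+00,
         1.00000000e+00]])}
```

View pics/side0.png

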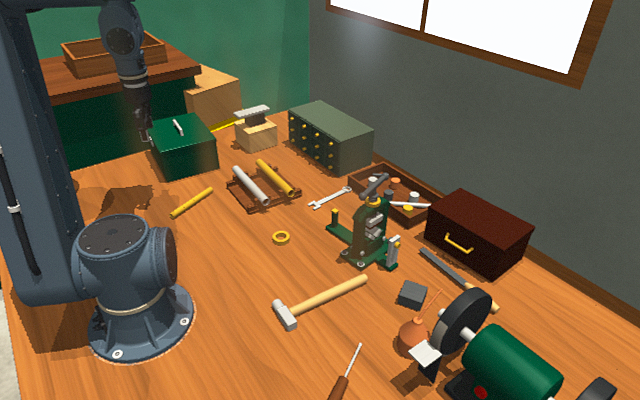

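View pics/top0.png

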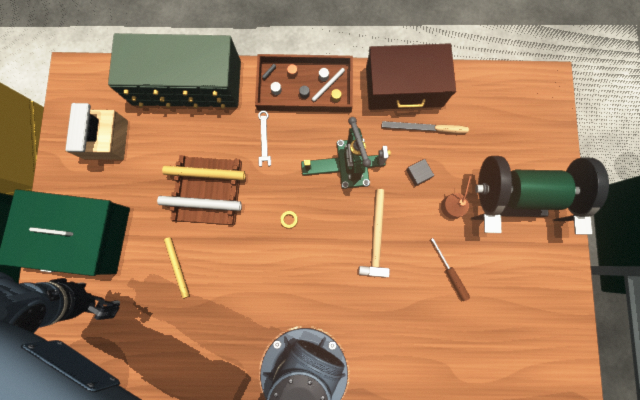

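View pics/wrist0.png

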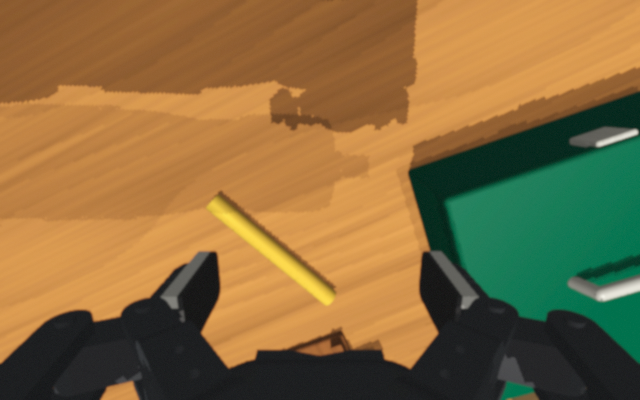

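Things that could be the brass tube are the yellow tube in the rack, top (204,173) and side (275,177); the thin yellow rod lying loose, top (176,267) and side (192,202); and the silver tube in the rack, top (199,204), which is steel. The one in the rack is larger, so I choose it. I'll crop in to check and measure.

```bash
cat > h.py <<'E'
import numpy as np, cv2
from plant import ctrl
def px2w(cam,uv,z):
    p=ctrl.camera_params(cam);R,_=cv2.Rodrigues(p['rvec']);t=p['tvec']
    d=R.T@np.linalg.inv(p['mtx'])@np.array([uv[0],uv[1],1.]);c=-R.T@t
    return c+d*(z-c[2])/d[2]
def w2px(cam,P):
    p=ctrl.camera_params(cam)
    return cv2.projectPoints(np.float64(P).reshape(-1,1,3),p['rvec'],p['tvec'],p['mtx'],None)[0].reshape(-1,2)
def wparams(s):
    p=ctrl.camera_params('wrist');T=np.eye(4);T[:3,:3]=s['tcp_rot'];T[:3,3]=s['ee_pos']
    return p['mtx'],T@p['mount']
def wpx2w(s,uv,z):
    K,M=wparams(s);d=M[:3,:3]@np.linalg.inv(K)@np.array([uv[0],uv[1],1.]);c=M[:3,3]
    return c+d*(z-c[2])/d[2]
def ww2px(s,P):
    K,M=wparams(s);Pc=(np.float64(P).reshape(-1,3)-M[:3,3])@M[:3,:3];u=Pc@K.T
    return u[:,:2]/u[:,2:]
E
python3 - <<'E'
import cv2
a=cv2.imread('pics/top0.png')
def c(n,x0,y0,x1,y1,k): cv2.imwrite(n,cv2.resize(a[y0:y1,x0:x1],None,fx=k,fy=k,interpolation=cv2.INTER_CUBIC))
c('pics/c1.png',150,140,260,235,7)
c('pics/c2.png',290,105,410,200,6.6)
a=cv2.imread('pics/side0.png')
c('pics/c3.png',310,160,430,280,5)
E
```

```text
(no output)
```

View pics/c1.png

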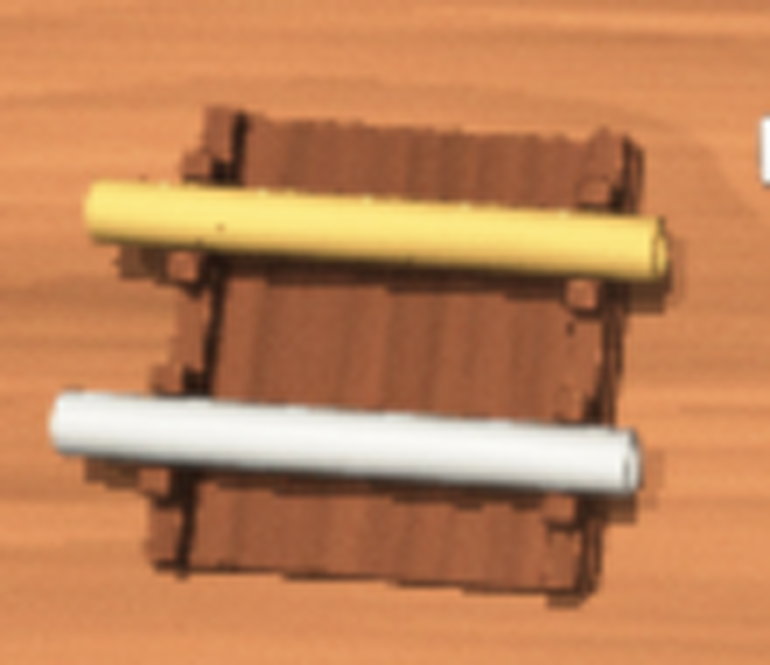

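View pics/c2.png

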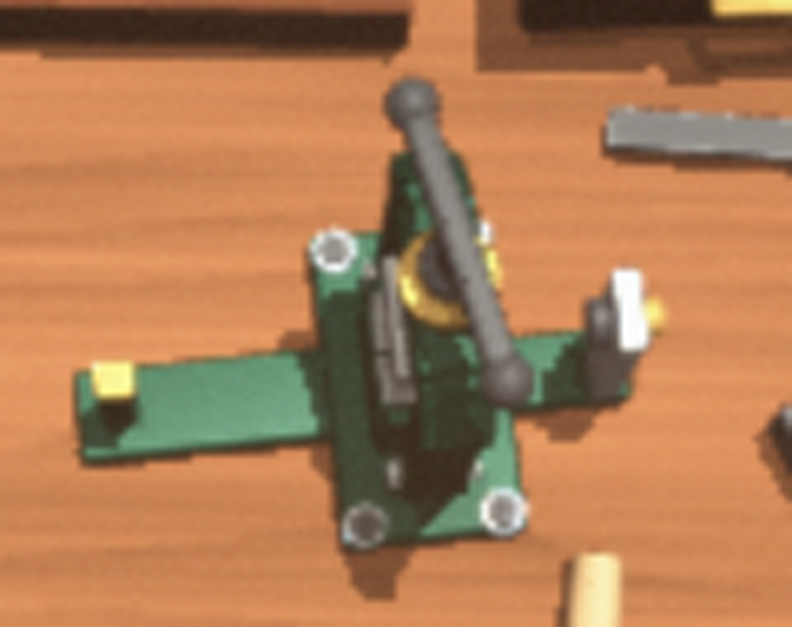

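View pics/c3.png

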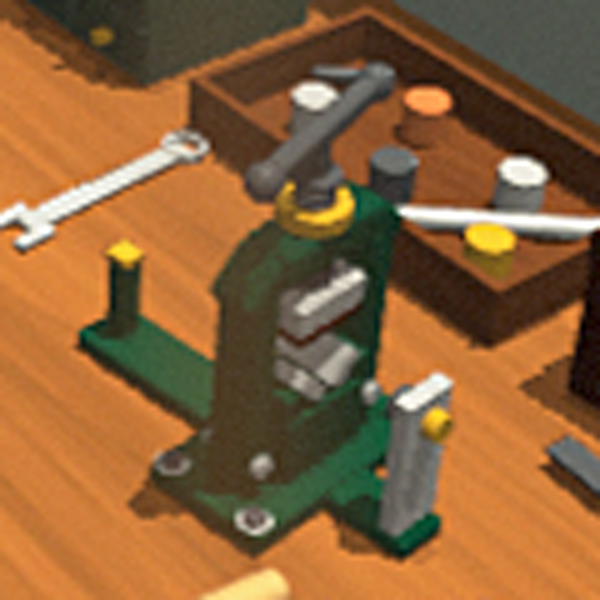

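```bash
python3 - <<'E'
from h import *
from scipy.optimize import least_squares
def t(x,y,k,ox,oy): return (x/k+ox-.5+.5/k, y/k+oy-.5+.5/k)
rt=t(113,379,6.6,290,105); b1=t(411,103,6.6,290,105); b2=t(506,380,6.6,290,105); bc=t(417.5,380,6.6,290,105)
srt=t(126,252,5,310,160); sb1=t(380,75,5,310,160); sb2=t(263,178,5,310,160)
for n,c,u,z in [('rest','top',rt,.076),('rest','side',srt,.076),('b1','top',b1,.231),('b1','side',sb1,.231),('b2','top',b2,.231),('b2','side',sb2,.231),('boltc','top',bc,.02),
 ('tubeL','top',t(92,210,7,150,140),.045),('tubeR','top',t(660,248,7,150,140),.045)]:
    print(n,c,np.round(px2w(c,u,z),4))
def res(p):
    x,y,th,g=p;c,s=np.cos(th),np.sin(th)
    V=lambda a,b,z:[x+c*a-s*b,y+s*a+c*b,z]
    r=[];sg=.058
    P=[V(0,.14,.076),V(sg*np.cos(g),sg*np.sin(g),.231),V(-sg*np.cos(g),-sg*np.sin(g),.231)]
    r+=list((w2px('top',P)-[rt,b1,b2]).ravel()); r+=list((w2px('side',P)-[srt,sb1,sb2]).ravel())
    r+=list((w2px('top',[V(0,0,.02)])-[bc]).ravel())
    return r
o=least_squares(res,[.5,-.1,0,0]); print(o.x,np.degrees(o.x[2:]),np.round(o.fun,1))
E
```

```text
rest top [0.597  0.0029 0.076 ]
rest side [5.986e-01 3.000e-04 7.600e-02]
b1 top [ 0.6709 -0.1175  0.231 ]
b1 side [ 0.6793 -0.1136  0.231 ]
b2 top [ 0.5603 -0.1546  0.231 ]
b2 side [ 0.5638 -0.1514  0.231 ]
boltc top [ 0.6134 -0.1361  0.02  ]
tubeL top [0.5735 0.4334 0.045 ]
tubeR top [0.5615 0.1906 0.045 ]
[ 0.61652763 -0.13610287  0.13243476  0.18089963] [ 7.58795299 10.36478511] [ 0.1 -0.3  0.3 -0.3 -0.3 -0.4 -0.6 -0.3 -0.9  1.6 -0.1  0.8 -0.  -1. ]
```

The crop shows a plain, wide yellow tube about 243 mm long by projection, lying in the rack groove. That confirms the choice. First I'll move above the planned grasp point, then look again.

Request:
{"fn": "move_arm", "kwargs": {"moves": [[85,-46,5,0,0],[85,-46,5,0,0],[85,-46,5,0,0],[85,-46,5,0,0],[85,-46,5,0,0],[85,-46,5,0,0],[85,-46,5,0,0],[85,-41,6,0,0]]}}

```text
time: 0.95
ee_pos: [0.5717, 0.3557, 0.2309]
tcp_rot: [[-0.904, 0.427, -0.0], [0.427, 0.904, -0.0], [0.0, -0.001, -1.0]]
contact_force: [-0.4, 0.5, 0.1]
gripper_width: 0.995
```

Request:
{"fn": "move_arm", "kwargs": {"moves": [[85,0,0,0,0.147],[85,0,0,0,0.147],[85,0,0,0,0.147],[85,0,0,0,0.147],[85,0,0,0,0.147],[85,0,0,0,0.147],[85,0,0,0,0.147],[85,0,0,0,0.147],[85,0,0,0,0],[85,0,0,0,0]]}}

```text
time: 1.95
ee_pos: [0.5697, 0.3569, 0.231]
tcp_rot: [[0.042, 0.999, -0.0], [0.999, -0.042, -0.0], [-0.0, -0.0, -1.0]]
contact_force: [-0.8, -0.9, 0.8]
gripper_width: 0.997
```

```bash
python3 - <<'E'
from h import *
s=ctrl.observe(); im=ctrl.grab_frame('wrist'); cv2.imwrite('pics/w1.png',im[:,:,::-1])
print(s['time'],s['ee_pos'],s['tcp_rot'].round(4),s['q'])
# segment brass
hsv=cv2.cvtColor(im,cv2.COLOR_RGB2HSV); m=cv2.inRange(hsv,(20,110,90),(35,255,255))
n,l,st,c=cv2.connectedComponentsWithStats(m)
for i in np.argsort(-st[1:,4])[:4]+1:
    print(st[i]);pts=np.argwhere(l==i)[:,::-1].astype(np.float32); print(cv2.minAreaRect(pts), cv2.boxPoints(cv2.minAreaRect(pts)).round(1).tolist())
E
```

```text
1.95 [0.56972317 0.35693822 0.23100634] [[ 4.160e-02  9.991e-01 -4.000e-04]
 [ 9.991e-01 -4.160e-02 -3.000e-04]
 [-3.000e-04 -4.000e-04 -1.000e+00]] [ 3.20682836e+01  2.88329513e+01  2.23443425e+01  8.35409377e+01
 -1.44523930e-03  1.24454828e+02]
[ 307   96   30  231 6038]
((321.46002197265625, 210.99977111816406), (28.176681518554688, 230.0819549560547), 0.32740089297294617) [[306.70001220703125, 326.0], [308.0, 95.9000015258789], [336.20001220703125, 96.0], [334.8999938964844, 326.1000061035156]]
[   0  111  139   85 3063]
((65.60001373291016, 151.70001220703125), (20.57182502746582, 156.07754516601562), 63.43495178222656) [[-8.800000190734863, 177.39999389648438], [130.8000030517578, 107.5999984741211], [140.0, 126.0], [0.4000000059604645, 195.8000030517578]]
[611  54  29  21 500]
((625.0, 64.0), (20.0, 28.0), 90.0) [[611.0, 54.0], [639.0, 54.0], [639.0, 74.0], [611.0, 74.0]]
[590 176  27  18 399]
((603.0, 184.5), (17.0, 26.0), 90.0) [[590.0, 176.0], [616.0, 176.0], [616.0, 193.0], [590.0, 193.0]]
```

View pics/w1.png

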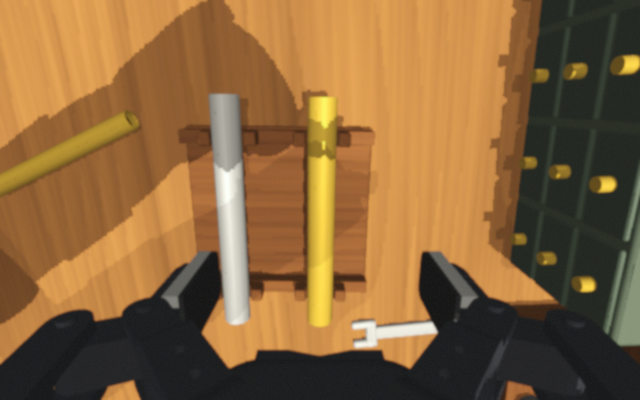

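The brass tube runs from (322,96) to (320,326), to the right of the steel tube, with the uprights at rows 135 and 285. I'll compute its axis.

```bash
python3 - <<'E'
from h import *
s=ctrl.observe(); im=cv2.imread('pics/w1.png')[:,:,::-1].copy()
hsv=cv2.cvtColor(im,cv2.COLOR_RGB2HSV); m=cv2.inRange(hsv,(20,110,60),(35,255,255))
rows=[];
for r in range(105,320,5):
    c=np.where(m[r,290:350])[0]+290
    if len(c): rows.append((r,c.min(),c.max()))
rows=np.array(rows); cm=(rows[:,1]+rows[:,2])/2
P=np.array([wpx2w(s,(u,r),.047) for u,r in zip(cm,rows[:,0])])
a=np.polyfit(P[:,1],P[:,0],1); print('x=',a, 'yaw deg',-np.degrees(np.arctan(a[0])), 'resid',np.std(P[:,0]-np.polyval(a,P[:,1])))
e1=wpx2w(s,(322,96),.05);e2=wpx2w(s,(320.5,326),.05);print(e1,e2,np.linalg.norm(e1-e2),(e1+e2)/2)
u1=wpx2w(s,(275,134),.04);u2=wpx2w(s,(275,285),.04);print(u1,u2)
R=s['tcp_rot'];y=.36;d=np.array([np.polyval(a,y),y,s['ee_pos'][2]])-s['ee_pos'];print('toolshift',R.T@d)
E
```

```text
x= [0.05323927 0.55097062] yaw deg -3.0475083348269365 resid 0.0002134162060207855
[0.57389278 0.43199828 0.05      ] [0.56222161 0.18641833 0.05      ] 0.2458571371936318 [0.56805719 0.30920831 0.05      ]
[0.52672342 0.39870082 0.04      ] [0.51377016 0.23402787 0.04      ]
toolshift [ 3.06899691e-03  2.88055449e-04 -1.01696357e-06]
```

Request:
{"fn": "move_arm", "kwargs": {"moves": [[85,0,0,30,0.0115],[85,0,0,45,0],[85,0,0,45,0],[85,0,0,40,0],[85,0,0,25,0],[85,0,0,13,0],[85,0,0,7,0],[85,0,0,0,0]]}}

```text
time: 2.8
ee_pos: [0.5699, 0.3571, 0.0263]
tcp_rot: [[0.057, 0.998, -0.0], [0.998, -0.057, -0.0], [-0.0, -0.0, -1.0]]
contact_force: [0.2, -0.1, 0.5]
gripper_width: 0.996
```

Request:
{"fn": "move_arm", "kwargs": {"moves": [[60,0,0,0,0],[40,0,0,0,0],[20,0,0,0,0],[20,0,0,0,0],[20,0,0,0,0],[20,0,0,0,0],[20,0,0,0,0],[20,0,0,0,0]], "squeeze": 60}}

```text
time: 3.6
ee_pos: [0.5714, 0.3573, 0.0275]
tcp_rot: [[0.058, 0.998, 0.003], [0.998, -0.058, 0.001], [0.001, 0.003, -1.0]]
contact_force: [5.6, -1.3, 4.6]
gripper_width: 0.31
```

Request:
{"fn": "move_arm", "kwargs": {"moves": [[20,0,0,-8,0],[20,0,0,-20,0],[20,0,0,-35,0],[20,0,0,-40,0],[20,0,0,-40,0],[20,0,0,-27,0],[20,0,0,0,0]]}}

```text
time: 4.3
ee_pos: [0.5706, 0.3579, 0.2008]
tcp_rot: [[0.057, 0.998, 0.005], [0.998, -0.057, 0.003], [0.004, 0.004, -1.0]]
contact_force: [0.9, -0.2, -2.7]
gripper_width: 0.309
```

Request:
{"fn": "move_arm", "kwargs": {"moves": [[20,-25,3,0,0],[20,-45,5,0,0],[20,-46,6,0,0],[20,-46,6,0,0],[20,-46,6,0,0],[20,-44,4,0,0],[20,-25,2.5,0,0],[20,0,0,0,-0.1],[20,0,0,0,-0.09],[20,0,0,0,0]]}}

```text
time: 5.3
ee_pos: [0.5852, 0.0782, 0.1949]
tcp_rot: [[-0.133, 0.991, -0.003], [0.991, 0.133, -0.0], [0.0, -0.003, -1.0]]
contact_force: [0.0, 0.7, -2.3]
gripper_width: 0.31
```

```bash
python3 - <<'E'
from h import *
import pickle
ctrl_s=ctrl.observe(); s=ctrl_s; im=ctrl.grab_frame('wrist'); cv2.imwrite('pics/w2.png',im[:,:,::-1]); pickle.dump(s,open('s2.pkl','wb'))
print(s['time'],s['ee_pos'],s['tcp_rot'].round(4),s['q'],s['contact_force'],s['torque'],s['gripper_width'])
for n in ['side','top']: cv2.imwrite(f'pics/{n}2.png',ctrl.grab_frame(n)[:,:,::-1])
E
```

```text
5.3 [0.58521938 0.07823939 0.19490666] [[-1.328e-01  9.911e-01 -3.000e-03]
 [ 9.911e-01  1.328e-01 -0.000e+00]
 [ 4.000e-04 -2.900e-03 -1.000e+00]] [7.60361676e+00 2.09719756e+01 4.39488627e+00 7.35909509e+01
 2.16308807e-02 8.99703725e+01] [ 0.04496716  0.66501384 -2.30885498] [ 0.12524687 -0.00906185  0.00425488] 0.3102930894719802
```

View pics/w2.png

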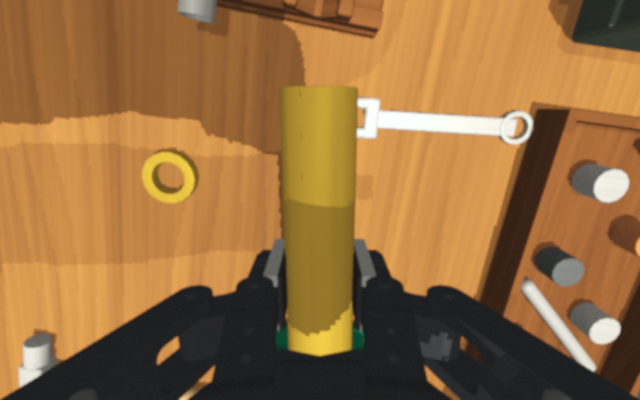

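View pics/side2.png

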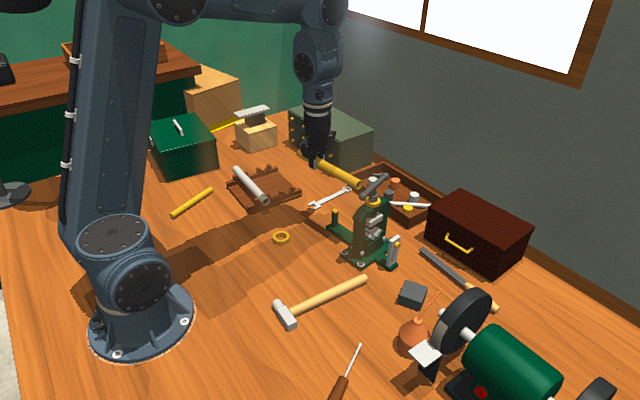

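I'll raise the arm and look down over the vise, past the held tube, to get a better vise pose.

Request:
{"fn": "move_arm", "kwargs": {"moves": [[20,0,0,-30,0],[20,0,0,-45,0],[20,0,0,-45,0],[20,0,0,-35,0],[20,-30,0,0,0],[20,-45,0,0,0],[20,-45,0,0,0],[20,-45,0,0,0],[20,-42,0,0,0],[20,0,0,0,0]]}}

```text
time: 6.45
ee_pos: [0.6138, -0.131, 0.35]
tcp_rot: [[-0.126, 0.992, -0.002], [0.992, 0.126, -0.001], [-0.001, -0.002, -1.0]]
contact_force: [-0.5, 0.2, -2.4]
gripper_width: 0.312
```

Request:
{"fn": "move_arm", "kwargs": {"moves": [[20,0,0,0,0],[20,0,0,0,0]]}}

```text
time: 6.65
ee_pos: [0.6136, -0.1257, 0.3511]
tcp_rot: [[-0.132, 0.991, -0.001], [0.991, 0.132, 0.0], [0.0, -0.001, -1.0]]
contact_force: [0.4, 0.9, -1.4]
gripper_width: 0.308
```

```bash
python3 - <<'E'
from h import *
import pickle
s=ctrl.observe(); im=ctrl.grab_frame('wrist'); cv2.imwrite('pics/w3.png',im[:,:,::-1]); pickle.dump(s,open('s3.pkl','wb'))
print(s['time'],s['ee_pos'],s['tcp_rot'].round(4),s['contact_force'],s['gripper_width'])
x,y,th=.6165,-.136,.1324;c,sn=np.cos(th),np.sin(th)
V=lambda a,b,z:[x+c*a-sn*b,y+sn*a+c*b,z]
P=[V(a,b,.016) for a in(-.075,.075) for b in (-.043,.043)]+[V(0,.14,.076)]+[V(a,.149,.014) for a in (-.022,.022)]
d=im.copy()
for u in ww2px(s,P): cv2.circle(d,tuple(int(v) for v in u),3,(255,0,0),1)
cv2.imwrite('pics/w3o.png',d[:,:,::-1])
E
```

```text
6.65 [ 0.6135576  -0.1257347   0.35111981] [[-1.320e-01  9.913e-01 -6.000e-04]
 [ 9.913e-01  1.320e-01  4.000e-04]
 [ 5.000e-04 -5.000e-04 -1.000e+00]] [ 0.41852783  0.86516355 -1.44685032] 0.30779374874524124
```

View pics/w3o.png

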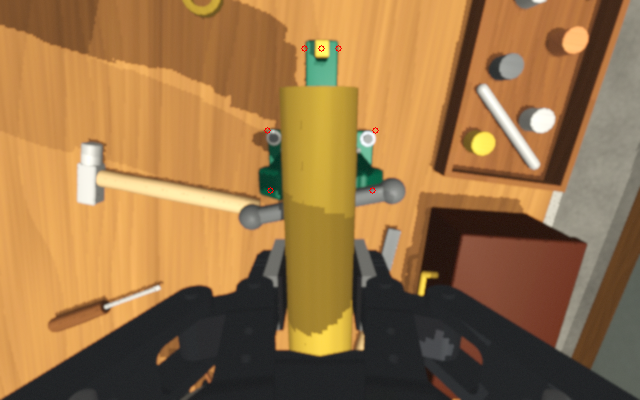

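```bash
python3 - <<'E'
import cv2
a=cv2.imread('pics/w3.png')
cv2.imwrite('pics/c5.png',cv2.resize(a[30:240,230:420],None,fx=4.0,fy=2.85*1,interpolation=cv2.INTER_CUBIC)) if 0 else cv2.imwrite('pics/c5.png',cv2.resize(a[30:140,255:390],None,fx=5.4,fy=5.4,interpolation=cv2.INTER_CUBIC))
cv2.imwrite('pics/c6.png',cv2.resize(a[120:240,230:420],None,fx=4.2,fy=4.2,interpolation=cv2.INTER_CUBIC))
E
```

```text
(no output)
```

View pics/c5.png

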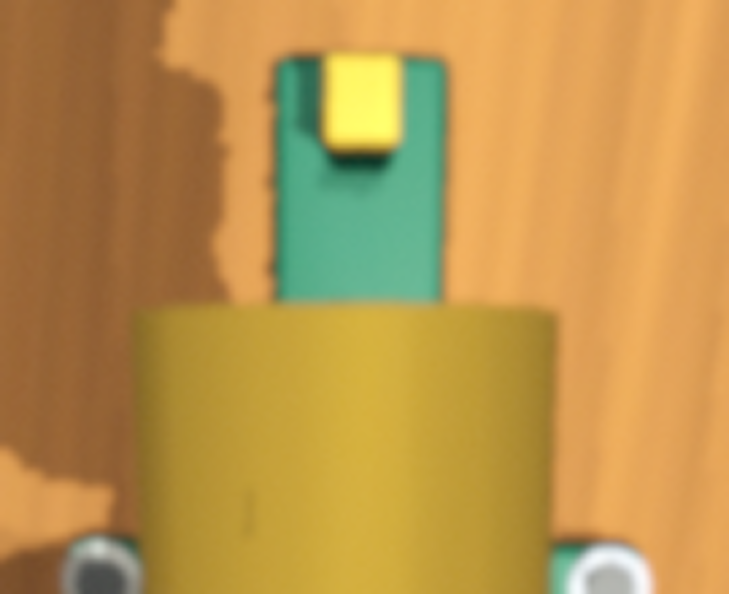

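View pics/c6.png

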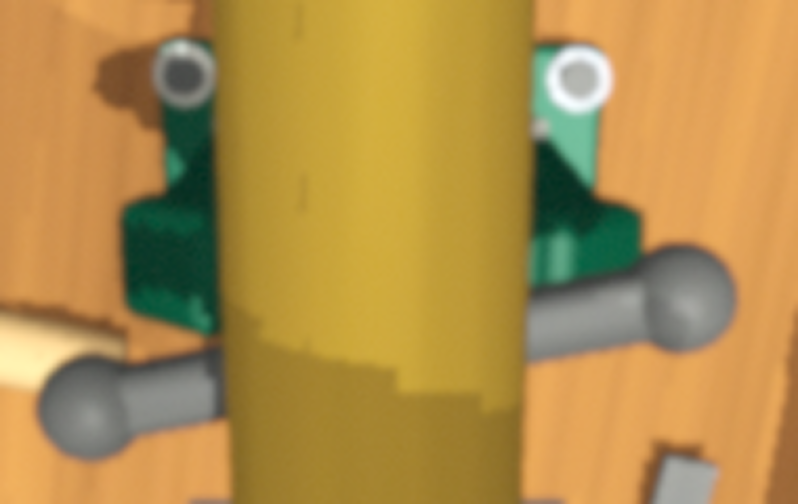

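```bash
cat > fit3.py <<'E'
from h import *
import pickle
from scipy.optimize import least_squares
s=pickle.load(open('s3.pkl','rb'))
A=lambda x,y:np.array([(x+.5)/5.4+255-.5,(y+.5)/5.4+30-.5])
B=lambda x,y:np.array([(x+.5)/4.2+230-.5,(y+.5)/4.2+120-.5])
def res(p):
    x,y,th,g=p;c,sn=np.cos(th),np.sin(th)
    V=lambda a,b,z:[x+c*a-sn*b,y+sn*a+c*b,z]
    q=.058; gg=g
    r=[]
    r+=list(ww2px(s,[V(0,.14,.076)])[0]-A(362.5,102))
    u=ww2px(s,[V(-.022,.14,.014),V(.022,.14,.014),V(-.022,.1,.014),V(.022,.1,.014),V(-.075,.02,.016),V(.075,.02,.016)])
    r+=[u[0,0]-A(273.5,0)[0],u[1,0]-A(446,0)[0],u[2,0]-A(275.5,0)[0],u[3,0]-A(443,0)[0],u[4,0]-B(165,0)[0],u[5,0]-B(598,0)[0]]
    q=.058
    b=ww2px(s,[V(-q*np.cos(g),-q*np.sin(g),.231),V(q*np.cos(g),q*np.sin(g),.231)])
    r+=list(b[0]-B(91,408))+list(b[1]-B(689,298))
    return r
o=least_squares(res,[.6165,-.136,.132,.18]); print('vise',o.x,np.degrees(o.x[2:]),np.round(o.fun,1))
# tube in tool frame: silhouette
K,M=wparams(s); m=ctrl.camera_params('wrist')['mount']
def line(p,r):
    ty,yaw,z,pit=p[:4]
    # silhouette: ray-cylinder tangent: distance from axis to ray = .014
    return np.array([0,ty,z]),np.array([np.cos(yaw),np.sin(yaw),pit])
obs=[A(134,310),A(556,310),A(146,580),A(551,580),B(214,60),B(534,60),B(220,280),B(527,280),B(228,440),B(522,440)]
def dist(p,fix=None):
    a,d=line(p,0);d=d/np.linalg.norm(d);out=[]
    for uv in obs:
        v=m[:3,:3]@np.linalg.inv(K)@np.array([*uv,1]);c0=m[:3,3];n=np.cross(d,v);n/=np.linalg.norm(n)
        out.append((abs((c0-a)@n)-.014)*1e3)
    return out
o=least_squares(dist,[0,0,-.019,0]);print('tube ty,yaw,z,pitch',o.x,np.round(o.fun,2))
v=m[:3,:3]@np.linalg.inv(K)@np.array([*A(345,304),1]);
for z in (-.033,-.019): 
    t=(z-m[2,3])/v[2];print('end tx at z',z,m[:3,3]+t*v)
E
python3 fit3.py
```

```text
vise [ 0.61519888 -0.13538472  0.12526076  0.1956908 ] [ 7.17691303 11.21225719] [-0.1 -0.6 -0.6  0.7 -0.8  0.7 -1.4  1.7  1.   0.  -1.2  0.4]
tube ty,yaw,z,pitch [-0.00180071 -0.00013657 -0.01507221  0.00746476] [ 0.02 -0.1  -0.24  0.06  0.12  0.08  0.19  0.   -0.09 -0.05]
end tx at z -0.033 [ 0.07406552 -0.00185151 -0.033     ]
end tx at z -0.019 [ 0.07473449 -0.00186713 -0.019     ]
```

The projected corners land within about 1 px. The held tube reads 1.8 mm off centre in the wrist image, although the jaws centre it. That implies a wrist camera bias of about 1.8 mm, and the rack grasp showed the same. Correcting for it puts the vise at about (0.6168, -0.1356) with yaw 7.4°. Next I'll back off and come down on the rest's side.

Request:
{"fn": "move_arm", "kwargs": {"moves": [[20,25,1.9,0,0.003],[20,45,0,0,0],[20,45,0,0,0],[20,45,0,0,0],[20,36,0,0,0],[20,0,0,0,0],[20,0,0,35,0],[20,0,0,48,0],[20,0,0,48,0],[20,0,0,45,0]]}}

```text
time: 7.7
ee_pos: [0.5894, 0.0688, 0.1738]
tcp_rot: [[-0.13, 0.991, 0.001], [0.991, 0.13, -0.0], [-0.0, 0.001, -1.0]]
contact_force: [1.1, 0.4, -2.3]
gripper_width: 0.311
```

Request:
{"fn": "move_arm", "kwargs": {"moves": [[20,0,0,45,0],[20,0,0,30,0],[20,0,0,14,0],[20,0,0,6,0],[20,0,0,0,0],[20,0,0,0,0],[20,0,0,0,0]]}}

```text
time: 8.4
ee_pos: [0.5909, 0.0682, 0.0816]
tcp_rot: [[-0.129, 0.992, 0.002], [0.992, 0.129, 0.0], [-0.0, 0.002, -1.0]]
contact_force: [0.6, 0.6, -3.2]
gripper_width: 0.311
```

```bash
cat > st.py <<'E'
from h import *
import sys
VX,VY,TH=.6168,-.1356,.129
s=ctrl.observe();c,n=np.cos(TH),np.sin(TH);d=s['ee_pos']-[VX,VY,0]
R=s['tcp_rot'];f=s['contact_force'];print('t',s['time'],'vise-frame TCP mm',(np.array([c*d[0]+n*d[1],-n*d[0]+c*d[1],d[2]])*1e3).round(1),'az',np.degrees(np.arctan2(R[1,0],R[0,0])).round(2),'toolz',R[:,2].round(4),'F vise',np.round([c*f[0]+n*f[1],-n*f[0]+c*f[1],f[2]],1),'T',s['torque'].round(3),'w',round(s['gripper_width'],3),'q6',s['q'][5].round(1))
E
python3 st.py; python3 - <<'E'
from h import *
for n in ['side','top']: cv2.imwrite(f'pics/{n}4.png',ctrl.grab_frame(n)[:,:,::-1])
a=cv2.imread('pics/side4.png');cv2.imwrite('pics/c7.png',cv2.resize(a[150:290,290:430],None,fx=4.2,fy=4.2,interpolation=cv2.INTER_CUBIC))
a=cv2.imread('pics/top4.png');cv2.imwrite('pics/c8.png',cv2.resize(a[100:210,230:410],None,fx=4.4,fy=4.4,interpolation=cv2.INTER_CUBIC))
E
```

```text
t 8.4 vise-frame TCP mm [  0.6 205.4  81.6] az 97.43 toolz [ 2.2e-03  2.0e-04 -1.0e+00] F vise [ 0.7  0.6 -3.2] T [0.069 0.008 0.02 ] w 0.311 q6 89.2
```

View pics/c7.png

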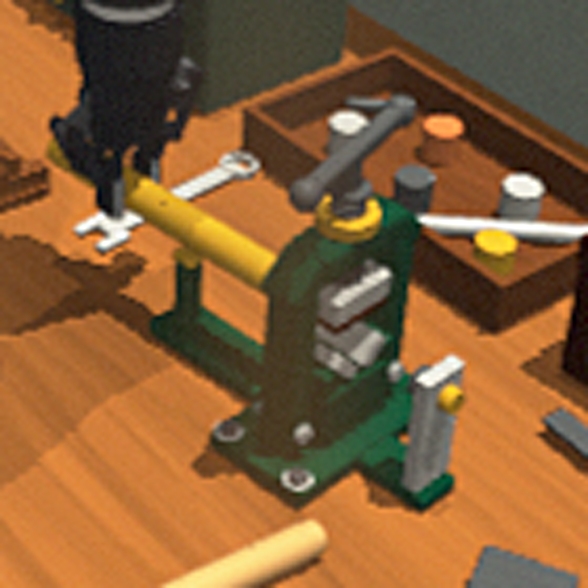

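View pics/c8.png

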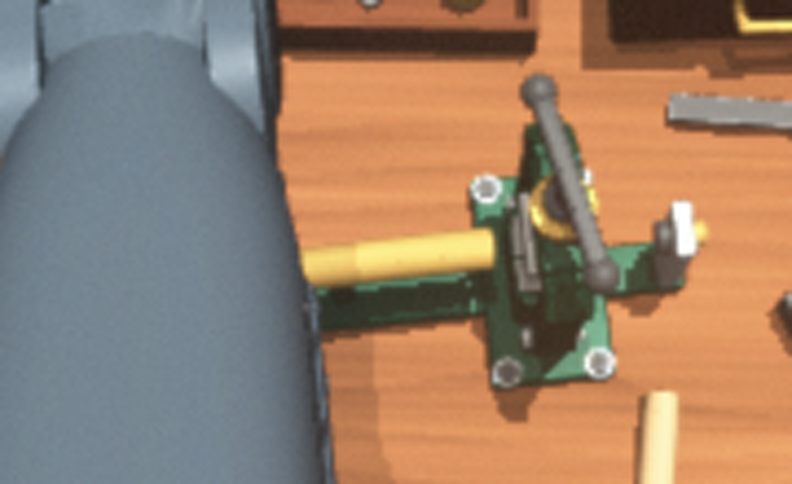

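The tube lines up between the yoke's legs and sits just above the rest. I'll lower it in small steps to feel the rest.

Request:
{"fn": "move_arm", "kwargs": {"moves": [[20,0,0,4,0],[20,0,0,2,0],[20,0,0,0,0],[20,0,0,0,0]]}}

```text
time: 8.9
ee_pos: [0.5901, 0.0679, 0.0742]
tcp_rot: [[-0.129, 0.992, -0.0], [0.992, 0.129, -0.0], [-0.0, -0.0, -1.0]]
contact_force: [0.2, -0.5, -1.3]
gripper_width: 0.305
```

Request:
{"fn": "move_arm", "kwargs": {"moves": [[20,0,0,1,0],[20,0,0,0,0],[20,0,0,0,0]]}}

```text
time: 9.2
ee_pos: [0.5902, 0.068, 0.0733]
tcp_rot: [[-0.129, 0.992, -0.0], [0.992, 0.129, -0.0], [-0.0, -0.0, -1.0]]
contact_force: [-0.3, -0.2, -2.1]
gripper_width: 0.308
```

Request:
{"fn": "move_arm", "kwargs": {"moves": [[20,0,0,1,0],[20,0,0,0,0],[20,0,0,0,0]]}}

```text
time: 9.5
ee_pos: [0.5902, 0.0681, 0.0725]
tcp_rot: [[-0.129, 0.992, 0.0], [0.992, 0.129, 0.0], [-0.0, 0.0, -1.0]]
contact_force: [-1.0, 0.1, -0.7]
gripper_width: 0.308
```

Request:
{"fn": "move_arm", "kwargs": {"moves": [[20,0,0,1,0],[20,0,0,0,0],[20,0,0,0,0]]}}

```text
time: 9.8
ee_pos: [0.5903, 0.0682, 0.0716]
tcp_rot: [[-0.129, 0.992, 0.0], [0.992, 0.129, 0.0], [0.0, 0.0, -1.0]]
contact_force: [-0.8, 3.3, 2.4]
gripper_width: 0.308
```

The tube touches the rest at TCP z of about 0.0722. I'll raise it 2 mm and slide in, watching the force at the V entrance.

Request:
{"fn": "move_arm", "kwargs": {"moves": [[20,0,0,-2.2,0],[20,-6,0,0,0],[20,-6,0,0,0],[20,-4,0,0,0],[20,-4,0,0,0],[20,-4,0,0,0],[20,-4,0,0,0]]}}

```text
time: 10.5
ee_pos: [0.5937, 0.0398, 0.0734]
tcp_rot: [[-0.129, 0.992, -0.0], [0.992, 0.129, -0.0], [-0.0, -0.0, -1.0]]
contact_force: [-0.4, 0.5, -1.6]
gripper_width: 0.305
```

```bash
python3 st.py
```

```text
t 10.5 vise-frame TCP mm [ -0.4 176.9  73.4] az 97.4 toolz [-3.e-04 -1.e-04 -1.e+00] F vise [-0.3  0.5 -1.6] T [ 0.102  0.105 -0.07 ] w 0.305 q6 86.4
```

Request:
{"fn": "move_arm", "kwargs": {"moves": [[20,-8,0,0,0],[20,-8,0,0,0],[20,-8,0,0,0],[20,-8,0,0,0],[20,-8,0,0,0],[20,-8,0,0,0],[20,-8,0,0,0],[20,-4,0,0,0],[20,0,0,0,0]]}}

```text
time: 11.4
ee_pos: [0.6016, -0.0201, 0.0735]
tcp_rot: [[-0.128, 0.992, 0.0], [0.992, 0.128, -0.001], [-0.001, -0.0, -1.0]]
contact_force: [-1.0, -0.4, -1.5]
gripper_width: 0.305
```

```bash
python3 st.py;  python3 - <<'E'
from h import *
a=ctrl.grab_frame('side')[:,:,::-1];cv2.imwrite('pics/c9.png',cv2.resize(a[150:290,290:430],None,fx=4.2,fy=4.2,interpolation=cv2.INTER_CUBIC))
E
```

```text
t 11.4 vise-frame TCP mm [ -0.2 116.5  73.5] az 97.37 toolz [ 0.e+00 -5.e-04 -1.e+00] F vise [-1.  -0.3 -1.5] T [-0.157  0.109 -0.14 ] w 0.305 q6 80.7
```

View pics/c9.png

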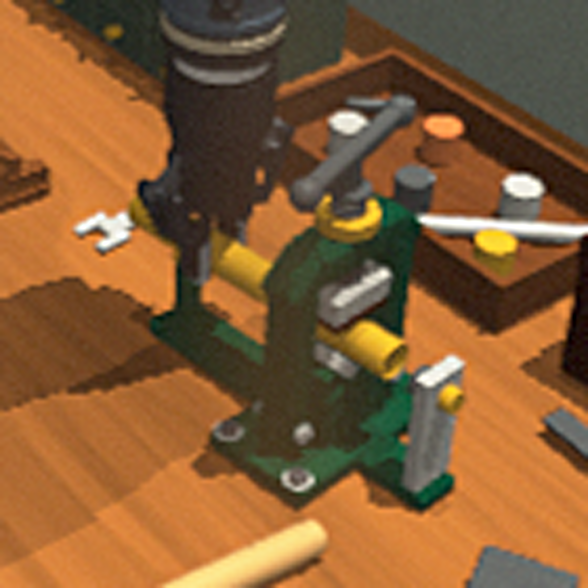

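The tube has passed through the V and under the jaw with no contact force, and about 20 mm remain. I'll go closer, lower it into the V, then creep up to the stop.

Request:
{"fn": "move_arm", "kwargs": {"moves": [[20,-5,0,0,0],[20,-5,0,0,0],[20,-3,0,0,0],[20,0,0,0.6,0],[20,0,0,0.6,0],[20,0,0,0,0],[20,0,0,0,0]]}}

```text
time: 12.15
ee_pos: [0.6034, -0.0327, 0.0728]
tcp_rot: [[-0.129, 0.992, 0.001], [0.992, 0.129, -0.001], [-0.001, 0.0, -1.0]]
contact_force: [-2.7, -3.6, 4.7]
gripper_width: 0.307
```

```bash
python3 st.py
```

```text
t 12.15 vise-frame TCP mm [-1.000e-01  1.038e+02  7.280e+01] az 97.4 toolz [ 6.0e-04 -1.1e-03 -1.0e+00] F vise [-3.2 -3.2  4.7] T [-0.862  0.508 -0.132] w 0.307 q6 79.5
```

Request:
{"fn": "move_arm", "kwargs": {"moves": [[20,-1.5,0,0,0],[20,-1.5,0,0,0],[20,0,0,0,0]]}}

```text
time: 12.45
ee_pos: [0.6035, -0.034, 0.0727]
tcp_rot: [[-0.13, 0.992, 0.0], [0.992, 0.13, 0.002], [0.002, 0.0, -1.0]]
contact_force: [-3.2, 3.2, 5.8]
gripper_width: 0.307
```

```bash
python3 st.py
```

```text
t 12.45 vise-frame TCP mm [ -0.2 102.5  72.7] az 97.45 toolz [ 1.0e-04  2.2e-03 -1.0e+00] F vise [-2.7  3.6  5.8] T [ 0.712  0.656 -0.338] w 0.307 q6 79.3
```

Request:
{"fn": "move_arm", "kwargs": {"moves": [[20,-1,0,-0.4,0],[20,-1,0,0,0],[20,0,0,0,0]]}}

```text
time: 12.75
ee_pos: [0.6036, -0.0366, 0.0727]
tcp_rot: [[-0.129, 0.992, -0.0], [0.992, 0.129, 0.001], [0.001, -0.0, -1.0]]
contact_force: [-3.0, 4.1, 2.4]
gripper_width: 0.309
```

```bash
python3 st.py
```

```text
t 12.75 vise-frame TCP mm [-0.3 99.9 72.7] az 97.44 toolz [-4.e-04  1.e-03 -1.e+00] F vise [-2.5  4.4  2.4] T [ 0.739  0.652 -0.284] w 0.309 q6 79.1
```

Request:
{"fn": "move_arm", "kwargs": {"moves": [[20,-1,0,0,0],[20,-0.5,0,0,0],[20,0,0,0,0]]}}

```text
time: 13.05
ee_pos: [0.6038, -0.0382, 0.0727]
tcp_rot: [[-0.129, 0.992, -0.0], [0.992, 0.129, 0.001], [0.001, -0.0, -1.0]]
contact_force: [-3.7, 4.1, 3.1]
gripper_width: 0.311
```

```bash
python3 st.py
```

```text
t 13.05 vise-frame TCP mm [-0.4 98.3 72.7] az 97.43 toolz [-4.e-04  8.e-04 -1.e+00] F vise [-3.1  4.5  3.1] T [ 0.644  0.681 -0.314] w 0.311 q6 78.9
```

Request:
{"fn": "move_arm", "kwargs": {"moves": [[20,-0.7,-0.5,0,0],[20,-0.5,0,0,0],[20,0,0,0,0]]}}

```text
time: 13.35
ee_pos: [0.6037, -0.0398, 0.0727]
tcp_rot: [[-0.129, 0.992, -0.0], [0.992, 0.129, 0.0], [0.0, -0.0, -1.0]]
contact_force: [-1.5, 3.9, 1.3]
gripper_width: 0.306
```

```bash
python3 st.py
```

```text
t 13.35 vise-frame TCP mm [-0.7 96.7 72.7] az 97.42 toolz [-1.e-04  1.e-04 -1.e+00] F vise [-1.   4.   1.3] T [ 0.49   0.383 -0.164] w 0.306 q6 78.8
```

Request:
{"fn": "move_arm", "kwargs": {"moves": [[20,-0.7,0,0,0],[20,-0.5,0,0,0],[20,0,0,0,0]]}}

```text
time: 13.65
ee_pos: [0.6037, -0.0405, 0.0726]
tcp_rot: [[-0.129, 0.992, -0.0], [0.992, 0.129, 0.001], [0.001, -0.0, -1.0]]
contact_force: [-2.7, 4.9, 3.0]
gripper_width: 0.307
```

```bash
python3 st.py
```

```text
t 13.65 vise-frame TCP mm [-0.7 95.9 72.6] az 97.44 toolz [-3.0e-04  1.1e-03 -1.0e+00] F vise [-2.   5.2  3. ] T [ 1.1    0.501 -0.301] w 0.307 q6 78.7
```

Request:
{"fn": "move_arm", "kwargs": {"moves": [[20,-0.6,0,0,0],[20,0,0,0,0],[20,0,0,0,0]]}}

```text
time: 13.95
ee_pos: [0.6037, -0.0406, 0.0726]
tcp_rot: [[-0.13, 0.992, -0.0], [0.992, 0.13, 0.002], [0.002, -0.0, -1.0]]
contact_force: [-2.8, 7.5, 2.4]
gripper_width: 0.308
```

```bash
python3 st.py
```

```text
t 13.95 vise-frame TCP mm [-0.8 95.9 72.6] az 97.45 toolz [-5.0e-04  1.9e-03 -1.0e+00] F vise [-1.8  7.8  2.4] T [ 1.52   0.561 -0.261] w 0.308 q6 78.6
```

Request:
{"fn": "move_arm", "kwargs": {"moves": [[20,-0.6,0,0,0],[20,0,0,0,0],[20,0,0,0,0]]}}

```text
time: 14.25
ee_pos: [0.6037, -0.0407, 0.0726]
tcp_rot: [[-0.13, 0.992, -0.001], [0.991, 0.13, 0.003], [0.003, -0.0, -1.0]]
contact_force: [-2.6, 10.8, 2.2]
gripper_width: 0.306
```

```bash
python3 st.py;  python3 - <<'E'
from h import *
a=ctrl.grab_frame('side')[:,:,::-1];cv2.imwrite('pics/c10.png',cv2.resize(a[190:270,340:420],None,fx=7,fy=7,interpolation=cv2.INTER_CUBIC))
E
```

```text
t 14.25 vise-frame TCP mm [-0.8 95.8 72.6] az 97.47 toolz [-6.0e-04  2.9e-03 -1.0e+00] F vise [-1.2 11.   2.2] T [ 2.024  0.561 -0.259] w 0.306 q6 78.6
```

View pics/c10.png

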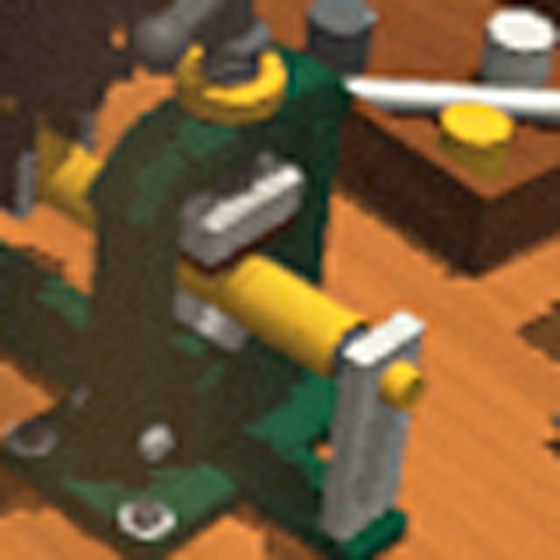

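The tube end is on the stop face. The push rose from 5 to 11 N with no further travel. I'll ease off slightly and release.

Request:
{"fn": "move_arm", "kwargs": {"moves": [[20,0.8,0,0,0],[20,0,0,0,0],[34,0,0,0,0],[40,0,0,0,0],[60,0,0,0,0],[85,0,0,0,0],[85,0,0,0,0],[85,0,0,0,0]]}}

```text
time: 15.1
ee_pos: [0.6039, -0.0416, 0.0727]
tcp_rot: [[-0.129, 0.992, 0.0], [0.992, 0.129, -0.0], [-0.0, 0.0, -1.0]]
contact_force: [-0.5, -0.2, -0.4]
gripper_width: 0.996
```

Request:
{"fn": "move_arm", "kwargs": {"moves": [[85,0,0,-15,0],[85,0,0,-30,0],[85,0,0,-45,0],[85,0,0,-45,0],[85,0,0,-45,0],[85,0,0,-45,0],[85,0,0,-30,0],[85,0,0,0,0]]}}

```text
time: 15.9
ee_pos: [0.6052, -0.0416, 0.3326]
tcp_rot: [[-0.129, 0.992, 0.007], [0.992, 0.129, -0.001], [-0.002, 0.007, -1.0]]
contact_force: [-0.6, -0.6, -0.1]
gripper_width: 0.996
```

```bash
python3 st.py;  python3 - <<'E'
from h import *
import pickle
s=ctrl.observe();im=ctrl.grab_frame('wrist');cv2.imwrite('pics/w5.png',im[:,:,::-1]);pickle.dump(s,open('s5.pkl','wb'))
a=ctrl.grab_frame('side')[:,:,::-1];cv2.imwrite('pics/c11.png',cv2.resize(a[170:270,320:420],None,fx=5.5,fy=5.5,interpolation=cv2.INTER_CUBIC))
E
```

```text
t 15.9 vise-frame TCP mm [  0.6  94.7 332.6] az 97.42 toolz [ 7.4e-03 -7.0e-04 -1.0e+00] F vise [-0.7 -0.5 -0.1] T [0.055 0.001 0.011] w 0.996 q6 78.7
```

View pics/w5.png

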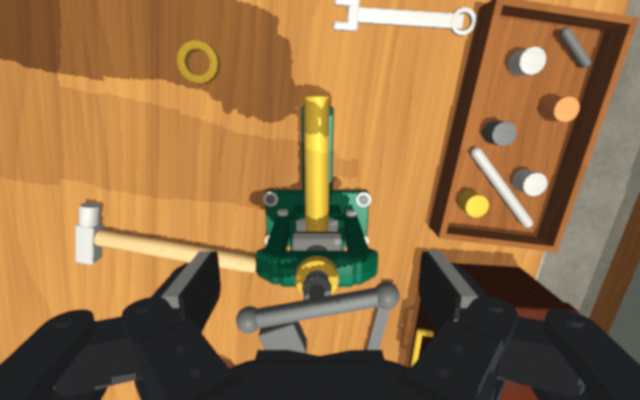

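View pics/c11.png

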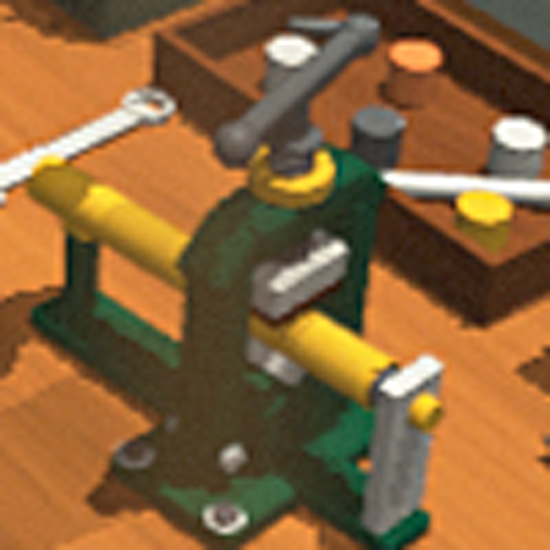

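The tube sits in the V and on the rest, against the stop. In the wrist image the handle's ball ends are at (249,320) and (386,296). I'll compute the handle pose from them.

```bash
python3 - <<'E'
from h import *
import pickle
s=pickle.load(open('s5.pkl','rb'));im=cv2.imread('pics/w5.png')
a,b=wpx2w(s,(249,320),.231),wpx2w(s,(386.3,296.5),.231)
sh=s['tcp_rot'][:,1]*.0018
print(a,b,np.linalg.norm(a-b),'mid',(a+b)/2+sh,'az',np.degrees(np.arctan2(b[1]-a[1],b[0]-a[0])))
R=s['tcp_rot'];print('tool shift to mid',R.T@((a+b)/2+sh-s['ee_pos']), 'to vise', R.T@(np.array([.6165,-.1356,.231])-s['ee_pos']))
E
```

```text
[ 0.55969328 -0.1538967   0.231     ] [ 0.66974277 -0.11782592  0.231     ] 0.11581014925180973 mid [ 0.61650291 -0.13562888  0.23101311] az 18.147522710345218
tool shift to mid [-0.09453892 -0.00167842  0.10170765] to vise [-0.09450989 -0.00167767  0.10172071]
```

Request:
{"fn": "move_arm", "kwargs": {"moves": [[85,-30,-1.7,0,0],[85,-40,0,0,0],[85,-24.5,0,0,0],[85,0,0,0,-0.1465],[85,0,0,0,-0.1465],[85,0,0,0,-0.1465],[85,0,0,0,-0.1465],[85,0,0,0,-0.1465],[85,0,0,0,-0.1465]]}}

```text
time: 16.9
ee_pos: [0.6139, -0.1353, 0.3259]
tcp_rot: [[-0.849, 0.528, -0.003], [0.528, 0.849, 0.0], [0.003, -0.001, -1.0]]
contact_force: [-0.3, -0.1, 0.4]
gripper_width: 0.993
```

Request:
{"fn": "move_arm", "kwargs": {"moves": [[85,0,0,0,-0.1465],[85,0,0,0,-0.1465],[85,0,0,0,-0.1465],[85,0,0,0,-0.1465],[85,0,0,0,-0.1465],[85,0,0,0,-0.1465],[85,0,0,0,0],[85,0,0,0,0],[85,0,0,0,0]]}}

```text
time: 17.8
ee_pos: [0.6143, -0.1354, 0.3271]
tcp_rot: [[-0.951, -0.308, -0.001], [-0.308, 0.951, 0.0], [0.001, 0.0, -1.0]]
contact_force: [0.6, 0.3, 0.4]
gripper_width: 0.994
```

```bash
python3 st.py; python3 - <<'E'
from h import *
s=ctrl.observe();print(s['ee_pos'],s['tcp_rot'].T@(np.array([.6165,-.1356,.212])-s['ee_pos']))
E
```

```text
t 17.8 vise-frame TCP mm [ -2.5   0.6 327.1] az -162.05 toolz [-1.e-03  1.e-04 -1.e+00] F vise [0.6 0.2 0.4] T [ 0.006  0.011 -0.003] w 0.994 q6 -30.4
[ 0.6142564  -0.13535393  0.3271108 ] [-0.00216512 -0.00097281  0.11510846]
```

Request:
{"fn": "move_arm", "kwargs": {"moves": [[85,-2.2,-1,30,0],[85,0,0,35,0],[85,0,0,25,0],[85,0,0,15,0],[85,0,0,7,0],[85,0,0,3,0],[85,0,0,0,0],[85,0,0,0,0]]}}

```text
time: 18.6
ee_pos: [0.6173, -0.1357, 0.2137]
tcp_rot: [[-0.95, -0.311, 0.001], [-0.311, 0.95, -0.0], [-0.001, -0.001, -1.0]]
contact_force: [0.2, 0.7, 0.3]
gripper_width: 0.996
```

```bash
python3 st.py; python3 - <<'E'
from h import *
s=ctrl.observe();print(s['ee_pos'],s['tcp_rot'].T@(np.array([.6165,-.1356,.212])-s['ee_pos']))
a=ctrl.grab_frame('side')[:,:,::-1];cv2.imwrite('pics/c12.png',cv2.resize(a[120:270,310:430],None,fx=4,fy=4,interpolation=cv2.INTER_CUBIC))
E
```

```text
t 18.6 vise-frame TCP mm [ 5.000e-01 -2.000e-01  2.137e+02] az -161.88 toolz [ 1.4e-03 -4.0e-04 -1.0e+00] F vise [0.3 0.7 0.3] T [ 0.017 -0.046  0.002] w 0.996 q6 -30.5
[ 0.6172863  -0.13574212  0.21367655] [0.00070516 0.00038094 0.00167539]
```

View pics/c12.png

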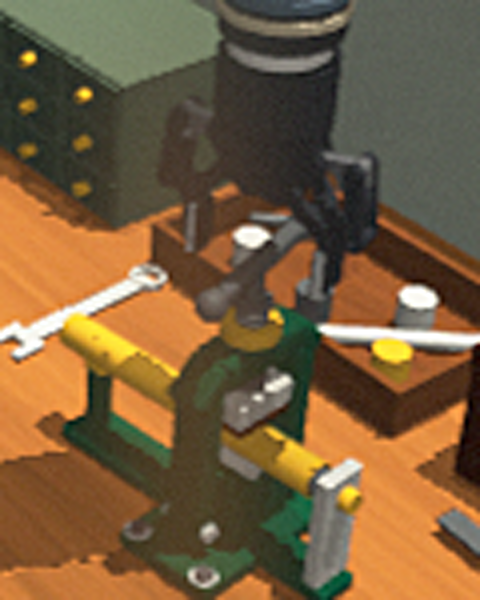

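The fingers straddle the bar centrally, so I'll close on it.

Request:
{"fn": "move_arm", "kwargs": {"moves": [[60,0,0,1,0],[40,0,0,0,0],[20,0,0,0,0],[5,0,0,0,0],[5,0,0,0,0],[5,0,0,0,0],[5,0,0,0,0],[5,0,0,0,0],[5,0,0,0,0]], "squeeze": 90}}

```text
time: 19.55
ee_pos: [0.6168, -0.1353, 0.212]
tcp_rot: [[-0.95, -0.312, 0.0], [-0.312, 0.95, 0.0], [-0.0, 0.0, -1.0]]
contact_force: [-2.0, 4.5, 6.0]
gripper_width: 0.145
```

```bash
python3 st.py
```

```text
t 19.55 vise-frame TCP mm [ -0.    0.3 212. ] az -161.84 toolz [ 2.e-04  4.e-04 -1.e+00] F vise [-1.4  4.7  6. ] T [0.825 0.49  0.146] w 0.145 q6 -30.5
```

Request:
{"fn": "move_arm", "kwargs": {"moves": [[5,0,0,0.2,0.08],[5,0,0,0.2,0.08],[5,0,0,0.2,0.08],[5,0,0,0.2,0.08],[5,0,0,0.2,0.08],[5,0,0,0.2,0.08],[5,0,0,0.2,0.08],[5,0,0,0.2,0.08],[5,0,0,0.2,0.08],[5,0,0,0.2,0.08]]}}

```text
time: 20.55
ee_pos: [0.6167, -0.1358, 0.21]
tcp_rot: [[-0.884, 0.467, 0.0], [0.467, 0.884, -0.001], [-0.0, -0.001, -1.0]]
contact_force: [-2.3, 1.6, 4.6]
gripper_width: 0.147
```

```bash
python3 st.py
```

```text
t 20.55 vise-frame TCP mm [-1.0e-01 -2.0e-01  2.1e+02] az 152.14 toolz [ 1.e-04 -7.e-04 -1.e+00] F vise [-2.   1.9  4.6] T [0.291 0.564 0.439] w 0.147 q6 15.5
```

Request:
{"fn": "move_arm", "kwargs": {"moves": [[5,0,0,0.1,0.04],[5,0,0,0.1,0.04],[5,0,0,0.1,0.04],[5,0,0,0.1,0.04]]}}

```text
time: 20.95
ee_pos: [0.6166, -0.1359, 0.2096]
tcp_rot: [[-0.799, 0.601, -0.0], [0.601, 0.799, -0.001], [-0.0, -0.001, -1.0]]
contact_force: [-2.6, 0.6, 6.7]
gripper_width: 0.144
```

```bash
python3 st.py
```

```text
t 20.95 vise-frame TCP mm [-2.000e-01 -3.000e-01  2.096e+02] az 143.06 toolz [-1.e-04 -7.e-04 -1.e+00] F vise [-2.5  0.9  6.7] T [0.274 0.608 0.369] w 0.144 q6 24.5
```

Free running shows about 0.4 N m after 0.96 rad. From here I'll take slow, uniform steps.

Request:
{"fn": "move_arm", "kwargs": {"moves": [[5,0,0,0.08,0.03],[5,0,0,0.08,0.03],[5,0,0,0.08,0.03],[5,0,0,0.08,0.03]]}}

```text
time: 21.35
ee_pos: [0.6166, -0.136, 0.2093]
tcp_rot: [[-0.722, 0.692, -0.0], [0.692, 0.722, -0.001], [-0.001, -0.001, -1.0]]
contact_force: [-3.4, 0.9, 5.9]
gripper_width: 0.145
```

```bash
python3 st.py
```

```text
t 21.35 vise-frame TCP mm [-2.000e-01 -4.000e-01  2.093e+02] az 136.2 toolz [-1.e-04 -9.e-04 -1.e+00] F vise [-3.3  1.3  5.9] T [0.184 0.672 0.407] w 0.145 q6 31.4
```

Request:
{"fn": "move_arm", "kwargs": {"moves": [[5,0,0,0.08,0.03],[5,0,0,0.08,0.03],[5,0,0,0.08,0.03],[5,0,0,0.08,0.03]]}}

```text
time: 21.75
ee_pos: [0.6165, -0.1361, 0.209]
tcp_rot: [[-0.634, 0.774, -0.0], [0.774, 0.634, -0.001], [-0.001, -0.001, -1.0]]
contact_force: [-3.8, 1.2, 5.2]
gripper_width: 0.148
```

```bash
python3 st.py
```

```text
t 21.75 vise-frame TCP mm [ -0.3  -0.4 209. ] az 129.32 toolz [-2.e-04 -1.e-03 -1.e+00] F vise [-3.6  1.7  5.2] T [0.166 0.692 0.432] w 0.148 q6 38.3
```

Request:
{"fn": "move_arm", "kwargs": {"moves": [[5,0,0,0.08,0.03],[5,0,0,0.08,0.03],[5,0,0,0.08,0.03],[5,0,0,0.08,0.03]]}}

```text
time: 22.15
ee_pos: [0.6165, -0.1361, 0.2087]
tcp_rot: [[-0.537, 0.844, -0.0], [0.844, 0.537, -0.001], [-0.001, -0.001, -1.0]]
contact_force: [-3.0, 0.8, 5.7]
gripper_width: 0.144
```

```bash
python3 st.py
```

```text
t 22.15 vise-frame TCP mm [ -0.4  -0.5 208.7] az 122.45 toolz [-3.0e-04 -1.1e-03 -1.0e+00] F vise [-2.9  1.1  5.7] T [0.092 0.772 0.379] w 0.144 q6 45.1
```

Request:
{"fn": "move_arm", "kwargs": {"moves": [[5,0,0,0.08,0.03],[5,0,0,0.08,0.03],[5,0,0,0.08,0.03],[5,0,0,0.08,0.03]]}}

```text
time: 22.55
ee_pos: [0.6164, -0.1361, 0.2084]
tcp_rot: [[-0.432, 0.902, -0.0], [0.902, 0.432, -0.001], [-0.001, -0.001, -1.0]]
contact_force: [-4.2, -0.6, 6.2]
gripper_width: 0.141
```

```bash
python3 st.py
```

```text
t 22.55 vise-frame TCP mm [ -0.5  -0.5 208.4] az 115.57 toolz [-4.0e-04 -1.1e-03 -1.0e+00] F vise [-4.2 -0.1  6.2] T [0.029 0.824 0.386] w 0.141 q6 52.0
```

Request:
{"fn": "move_arm", "kwargs": {"moves": [[5,0,0,0.08,0.03],[5,0,0,0.08,0.03],[5,0,0,0.08,0.03],[5,0,0,0.08,0.03]]}}

```text
time: 22.95
ee_pos: [0.6163, -0.1362, 0.2081]
tcp_rot: [[-0.32, 0.947, -0.001], [0.947, 0.32, -0.001], [-0.001, -0.001, -1.0]]
contact_force: [-3.7, -0.9, 6.7]
gripper_width: 0.147
```

```bash
python3 st.py;  python3 - <<'E'
from h import *
a=ctrl.grab_frame('side')[:,:,::-1];cv2.imwrite('pics/c13.png',cv2.resize(a[190:270,340:420],None,fx=7,fy=7,interpolation=cv2.INTER_CUBIC))
E
```

```text
t 22.95 vise-frame TCP mm [ -0.5  -0.5 208.1] az 108.69 toolz [-5.0e-04 -1.1e-03 -1.0e+00] F vise [-3.7 -0.5  6.7] T [0.019 0.915 0.369] w 0.147 q6 58.9
```

View pics/c13.png

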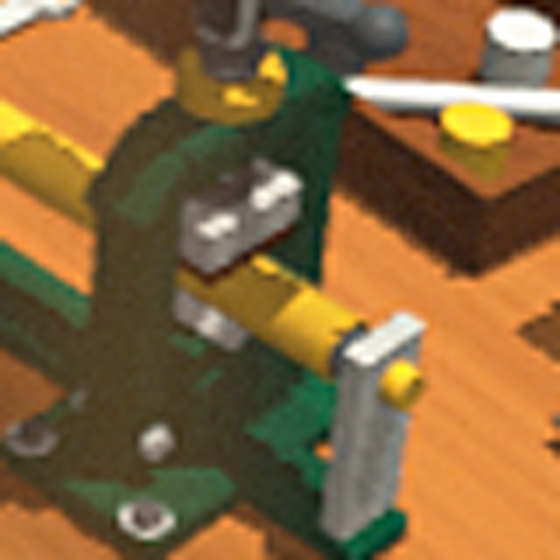

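The jaw is nearing the tube and the moment is still flat at about 0.38–0.40.

Request:
{"fn": "move_arm", "kwargs": {"moves": [[5,0,0,0.08,0.03],[5,0,0,0.08,0.03],[5,0,0,0.08,0.03]]}}

```text
time: 23.3
ee_pos: [0.6163, -0.1362, 0.2079]
tcp_rot: [[-0.234, 0.972, -0.001], [0.972, 0.234, -0.001], [-0.001, -0.001, -1.0]]
contact_force: [-5.6, -0.0, 7.6]
gripper_width: 0.147
```

```bash
python3 st.py
```

```text
t 23.3 vise-frame TCP mm [ -0.6  -0.5 207.9] az 103.53 toolz [-6.0e-04 -1.2e-03 -1.0e+00] F vise [-5.6  0.7  7.6] T [0.063 0.992 0.371] w 0.147 q6 64.0
```

Request:
{"fn": "move_arm", "kwargs": {"moves": [[5,0,0,0.08,0.03],[5,0,0,0.08,0.03],[5,0,0,0.08,0.03]]}}

```text
time: 23.6
ee_pos: [0.6162, -0.1362, 0.2076]
tcp_rot: [[-0.146, 0.989, -0.001], [0.989, 0.146, -0.001], [-0.001, -0.001, -1.0]]
contact_force: [-5.2, -0.5, 7.2]
gripper_width: 0.149
```

```bash
python3 st.py
```

```text
t 23.6 vise-frame TCP mm [ -0.6  -0.5 207.6] az 98.38 toolz [-7.0e-04 -1.2e-03 -1.0e+00] F vise [-5.2  0.2  7.2] T [0.014 1.027 0.408] w 0.149 q6 69.2
```

Request:
{"fn": "move_arm", "kwargs": {"moves": [[5,0,0,0.08,0.03],[5,0,0,0.08,0.03],[5,0,0,0.08,0.03]]}}

```text
time: 23.9
ee_pos: [0.6162, -0.1362, 0.2074]
tcp_rot: [[-0.056, 0.998, -0.001], [0.998, 0.056, -0.001], [-0.001, -0.001, -1.0]]
contact_force: [-5.1, 0.3, 7.2]
gripper_width: 0.142
```

```bash
python3 st.py
```

```text
t 23.9 vise-frame TCP mm [ -0.7  -0.5 207.4] az 93.22 toolz [-8.0e-04 -1.2e-03 -1.0e+00] F vise [-5.   1.   7.2] T [0.05  1.104 0.367] w 0.142 q6 74.4
```

Request:
{"fn": "move_arm", "kwargs": {"moves": [[5,0,0,0.08,0.03],[5,0,0,0.08,0.03],[5,0,0,0.08,0.03]]}}

```text
time: 24.2
ee_pos: [0.6161, -0.1362, 0.2072]
tcp_rot: [[0.034, 0.999, -0.001], [0.999, -0.034, -0.001], [-0.001, -0.001, -1.0]]
contact_force: [-5.1, 0.6, 7.5]
gripper_width: 0.142
```

```bash
python3 st.py
```

```text
t 24.2 vise-frame TCP mm [ -0.8  -0.5 207.2] az 88.06 toolz [-9.0e-04 -1.2e-03 -1.0e+00] F vise [-5.   1.2  7.5] T [0.067 1.133 0.425] w 0.142 q6 79.5
```

Request:
{"fn": "move_arm", "kwargs": {"moves": [[5,0,0,0.08,0.03],[5,0,0,0.08,0.03],[5,0,0,0.08,0.03]]}}

```text
time: 24.5
ee_pos: [0.616, -0.1362, 0.207]
tcp_rot: [[0.124, 0.992, -0.001], [0.992, -0.124, -0.001], [-0.001, -0.001, -1.0]]
contact_force: [-5.9, 0.2, 8.2]
gripper_width: 0.14
```

```bash
python3 st.py
```

```text
t 24.5 vise-frame TCP mm [ -0.9  -0.5 207. ] az 82.9 toolz [-0.001  -0.0012 -1.    ] F vise [-5.8  0.9  8.2] T [0.026 1.24  0.434] w 0.14 q6 84.7
```

Request:
{"fn": "move_arm", "kwargs": {"moves": [[5,0,0,0.08,0.03],[5,0,0,0.08,0.03],[5,0,0,0.08,0.03]]}}

```text
time: 24.8
ee_pos: [0.616, -0.1362, 0.2068]
tcp_rot: [[0.212, 0.977, -0.001], [0.977, -0.212, -0.001], [-0.001, -0.001, -1.0]]
contact_force: [-6.8, -0.5, 7.8]
gripper_width: 0.145
```

```bash
python3 st.py
```

```text
t 24.8 vise-frame TCP mm [ -0.9  -0.5 206.8] az 77.75 toolz [-0.001  -0.0012 -1.    ] F vise [-6.8  0.4  7.8] T [-0.017  1.288  0.467] w 0.145 q6 89.8
```

Request:
{"fn": "move_arm", "kwargs": {"moves": [[5,0,0,0.08,0.03],[5,0,0,0.08,0.03],[5,0,0,0.08,0.03]]}}

```text
time: 25.1
ee_pos: [0.6159, -0.1362, 0.2066]
tcp_rot: [[0.299, 0.954, -0.001], [0.954, -0.299, -0.001], [-0.002, -0.001, -1.0]]
contact_force: [-7.3, 0.1, 8.8]
gripper_width: 0.148
```

```bash
python3 st.py
```

```text
t 25.1 vise-frame TCP mm [ -0.9  -0.5 206.6] az 72.6 toolz [-0.001  -0.0012 -1.    ] F vise [-7.3  1.1  8.8] T [0.13  1.335 0.533] w 0.148 q6 95.0
```

The moment is rising now: 0.43, 0.47, 0.53, against a free-running mean of about 0.395. The target is about 0.64, so I'll take smaller steps.

Request:
{"fn": "move_arm", "kwargs": {"moves": [[5,0,0,0.06,0.025],[5,0,0,0.06,0.025]]}}

```text
time: 25.3
ee_pos: [0.6159, -0.1362, 0.2065]
tcp_rot: [[0.346, 0.938, -0.001], [0.938, -0.346, -0.001], [-0.002, -0.001, -1.0]]
contact_force: [-7.0, 0.8, 8.3]
gripper_width: 0.145
```

```bash
python3 st.py
```

```text
t 25.3 vise-frame TCP mm [ -0.9  -0.5 206.5] az 69.75 toolz [-0.001  -0.0012 -1.    ] F vise [-6.8  1.7  8.3] T [0.058 1.352 0.591] w 0.145 q6 97.8
```

Request:
{"fn": "move_arm", "kwargs": {"moves": [[5,0,0,0.05,0.02]]}}

```text
time: 25.4
ee_pos: [0.6159, -0.1362, 0.2065]
tcp_rot: [[0.365, 0.931, -0.001], [0.931, -0.365, -0.001], [-0.002, -0.0, -1.0]]
contact_force: [-7.3, 1.2, 9.6]
gripper_width: 0.145
```

```bash
python3 st.py
```

```text
t 25.4 vise-frame TCP mm [ -1.   -0.5 206.5] az 68.61 toolz [-0.001  -0.0013 -1.    ] F vise [-7.1  2.1  9.6] T [0.086 1.388 0.621] w 0.145 q6 99.0
```

Request:
{"fn": "move_arm", "kwargs": {"moves": [[5,0,0,0.04,0.015]]}}

```text
time: 25.5
ee_pos: [0.6159, -0.1362, 0.2064]
tcp_rot: [[0.378, 0.926, -0.001], [0.926, -0.378, -0.001], [-0.002, -0.0, -1.0]]
contact_force: [-6.2, 0.0, 8.6]
gripper_width: 0.148
```

```bash
python3 st.py
```

```text
t 25.5 vise-frame TCP mm [ -1.   -0.4 206.4] az 67.76 toolz [-0.0011 -0.0013 -1.    ] F vise [-6.1  0.8  8.6] T [0.058 1.373 0.627] w 0.148 q6 99.8
```

The rise is 0.23–0.24 N m over free running, so I stop here. I'll let go, go up and look.

Request:
{"fn": "move_arm", "kwargs": {"moves": [[5,0,0,0,0],[16,0,0,0,0],[22,0,0,0,0],[40,0,0,0,0],[60,0,0,0,0],[85,0,0,0,0],[85,0,0,0,0],[85,0,0,0,0]]}}

```text
time: 26.3
ee_pos: [0.6168, -0.1357, 0.2058]
tcp_rot: [[0.378, 0.926, -0.0], [0.926, -0.378, -0.0], [-0.0, -0.0, -1.0]]
contact_force: [0.2, 0.0, 0.6]
gripper_width: 1.0
```

Request:
{"fn": "move_arm", "kwargs": {"moves": [[85,0,0,-10,0],[85,0,0,-25,0],[85,0,0,-40,0],[85,0,0,-40,0],[85,0,0,-30,0],[85,0,0,0,0],[85,0,0,0,0],[85,0,0,0,0]]}}

```text
time: 27.1
ee_pos: [0.6166, -0.1356, 0.3501]
tcp_rot: [[0.378, 0.926, -0.001], [0.926, -0.378, 0.0], [-0.0, -0.001, -1.0]]
contact_force: [0.4, 0.1, -0.2]
gripper_width: 0.996
```

```bash
python3 st.py;  python3 - <<'E'
from h import *
a=ctrl.grab_frame('side')[:,:,::-1];cv2.imwrite('pics/side14.png',a);cv2.imwrite('pics/c14.png',cv2.resize(a[170:270,320:420],None,fx=6,fy=6,interpolation=cv2.INTER_CUBIC))
cv2.imwrite('pics/w14.png',ctrl.grab_frame('wrist')[:,:,::-1])
cv2.imwrite('pics/top14.png',ctrl.grab_frame('top')[:,:,::-1])
E
```

```text
t 27.1 vise-frame TCP mm [-2.000e-01  0.000e+00  3.501e+02] az 67.8 toolz [-1.2e-03  1.0e-04 -1.0e+00] F vise [ 0.4  0.1 -0.2] T [-0.001  0.002  0.013] w 0.996 q6 99.8
```

View pics/c14.png

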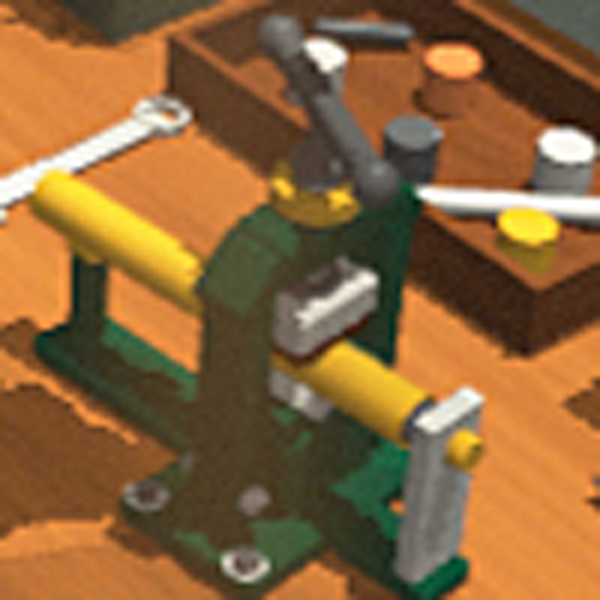

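View pics/w14.png

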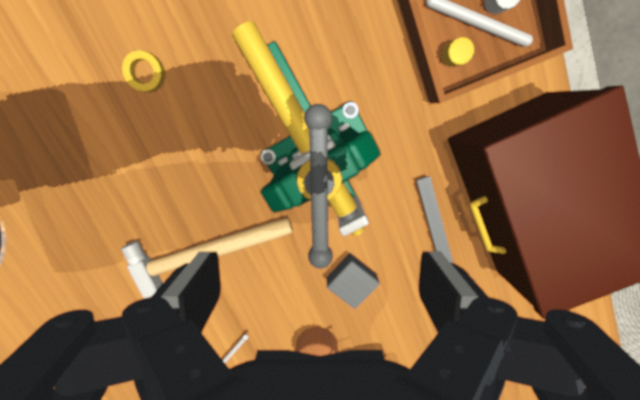

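View pics/side14.png

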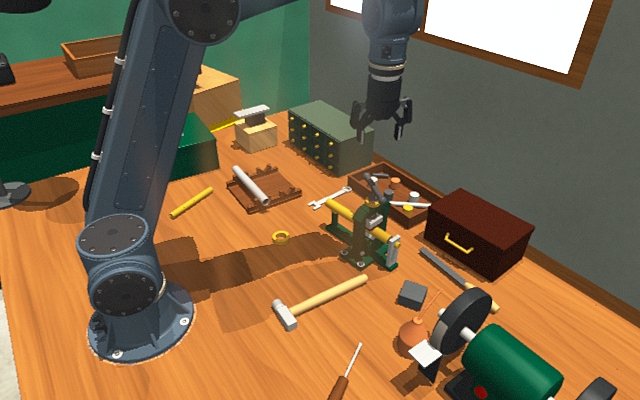

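The crop shows the brown facing down on the tube and the tube end on the stop's round face. The tube also lies on the rest. The gripper is clear, and the steel tube and tools are in place. Handing in.

```bash
python3 -c "
from plant import ctrl
print(ctrl.job_done()); print(ctrl.observe()['time'])"
```

```text
the job is handed in; nothing more can be done
None
the job is handed in; nothing more can be done
```

The brass tube is clamped in the vise, and I handed the job in after about 27 s of the 72 s allowed. I can't see the verdict.

- **Placing the tube:** I took the larger brass tube from the rack and slid it under the yoke into the V and onto the rest. I then pushed it up to the length stop; the push rose to about 11 N with no further travel, just over the suggested 5–10 N. I eased off before letting go.
- **Clamping:** I turned the handle clockwise about 2.28 rad. The moment went from about 0.39 N m running free to 0.63 N m. That rise of about 0.24 N m is roughly 95 N of clamping, between the 45 N minimum and the 160 N crush limit. The single moment readings scatter by about 0.03 N m, so the clamping figure is good to about 15 N.
- **Last checks:** After I released the handle, the pictures showed the facing down on the tube, its end at the stop and the tube on the rest. The steel tube and tools looked unmoved, and the open gripper was clear with almost no force on it (under 0.5 N).
- **Disagreements:** The wrist camera read about 1.8 mm off sideways compared with the held tube and the other two cameras; I corrected for it. While I turned the handle, the sideways force on it slowly built to about 7 N because of a small centring error; it went away on release.

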